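Turn the utensil carousel and hang up the serving board

TASK

Nudge the utensil carousel round until its one empty hook stands at the front, over the red tab on the foot, and let it stop there while the wooden serving board is still in the draining rack. Then take the wooden board out of the rack and hang it by its hole on that empty hook, so that it hangs free and upright with the hook still over the red tab. Leave the green and blue boards, the sugar bowl, the glass jar and the trays where they are.

Things in the scene. Friction and masses are not known exactly. Their poses are not given: they have to be found in the camera images.
- rotor (a joint): Angle of the carousel's turning part (rad). 0: the empty hook is exactly over the red tab; grows anticlockwise seen from above; a whole turn more or less is the same place. Starts from 0.9 to 5.4, turns freely both ways. Light friction (0.1 N m) stops it where it is left, with hardly any run-on. Four arms 90 degrees apart: the empty hook and three with utensils.
- carousel: Fixed foot of the carousel: steel disc 200 mm across, 8 mm thick, upright post on it. Origin on the axis at counter height; its own -x points to the front, where the red tab is. The turning hub on the post has 18 mm radius, top at 261 mm; the arms come out of it at 250 mm and may be pushed sideways.
- front_mark (a point): Outer part of the red tab on the foot, 115 mm from the axis, 9 mm above the counter.
- hook_tip (a point): Tip of the empty hook (centre of the rod's end), 114 mm from the axis, 270 mm above the counter. Every arm is a steel rod 8 mm thick, level from the hub to 92 mm from the axis, then bent up at 42 degrees to such a tip. It turns with the rotor.
- hook_seat (a point): Point on the centreline of the empty hook's level part, 78 mm from the axis, 250 mm above the counter. Its own -x points outwards along the arm.
- ladle_eye (a point): Where the ladle hangs, on the arm opposite the empty hook, 90 mm from the axis, 250 mm up; turner and skimmer hang alike on the two arms between. Each has a steel eye, a black handle 17 mm wide and a head up to 68 mm wide, down to 70 mm above the counter; they cannot come off and swing only a little. Between hub and handle the arms are bare.
- board: The wooden serving board to hang: 12 mm thick (own x), 110 mm wide (own y), 192 mm tall (own z), about 0.2 kg. Origin at the centre of its lower edge. It stands upright in a slot of the draining rack, lower edge 8 mm above the counter. Both faces are alike: it may hang either way round.
- board_hole (a point): Peak of the board's hole, mid-width, 138 mm above the lower edge. The hole goes through face to face: 44 mm wide, straight-sided from 88 to 116 mm above the lower edge, then a roof of 45 degree slopes up to the peak; above are 54 mm of solid wood to the top edge. When the board hangs, the rod's centre lies 5.7 mm below the peak.
- drain_rack: Fixed draining rack, 210 mm (own x) by 130 mm, floor 8 mm above the counter; origin under its centre. Stands left or right of the carousel. Three slots at x = -65, 0 and +65 mm, each between two steel wire hoops 100 mm wide, 58 mm high, 15 mm apart; a board in a slot faces along own x.
- green_board: Green plastic chopping board in another slot of the rack, 12 x 120 x 165 mm, origin at the centre of its lower edge. Leave alone.
- blue_board: Blue plastic chopping board in the remaining slot, 12 x 105 x 150 mm, origin at the centre of its lower edge. Leave alone.
- sugar_bowl: Lidded white sugar bowl, 86 mm across, 89 mm tall, between robot and carousel; origin under its centre. Leave alone.
- jar: Glass jar with aluminium screw-top, 84 mm across, 147 mm tall, behind the carousel to the right; origin under its centre. Leave alone.
- tray_low: Lower of two stacked stainless trays, 230 x 170 x 22 mm, on the side opposite the rack; origin under its centre. Leave alone.
- tray_top: Upper tray, the same size, lying on the lower one. Leave alone.
Not all that is in view belongs to the job. There is more than one size of the board; the one meant has the size given above.

How it is judged (in metres and radians):
On the way:
1. the empty hook stands at rest over the red tab, within 30 mm, the board still in the rack (horizontal distance between hook_tip and front_mark below 0.03 m and velocity of joint rotor between -0.2 and 0.2 rad/s and distance of board from where it was at the start of the episode below 0.02 m), for 0.3 s.
At the end, for the whole second after the job is handed in: The wooden board hangs at rest on the empty hook: the arm is through its hole, the hole's peak within 25 mm sideways of the arm and -10 to +30 mm of it in height, upright within 0.35 rad; hook tip within 40 mm of the red tab seen from above, carousel still (horizontal distance between hook_tip and front_mark below 0.04 m and velocity of joint rotor between -0.2 and 0.2 rad/s and x of board_hole in the frame of hook_seat between -0.045 and 0.06 m and y of board_hole in the frame of hook_seat between -0.025 and 0.025 m and z of board_hole in the frame of hook_seat between -0.01 and 0.03 m and angle between board's own z axis and vertical below 0.35 rad and contact force between board and rotor above 0.5 N and linear speed of board below 0.05 m/s and angular speed of board below 0.5 rad/s); the robot touches nothing.
It fails at once if a bystander (green or blue board, sugar bowl, jar, a tray) is shifted more than 30 mm (distance of any of blue_board, green_board, sugar_bowl, jar, tray_low, tray_top from where it was at the start of the episode above 0.03 m).
It also fails if it takes over 64 s, if anything falls off the work surface, if the arm or the gripper's body presses on something with over 40 N, if the wrist force passes 120 N, or if a joint passes its speed limit or range.

ROBOT

A 6-joint arm with a two-finger parallel gripper is mounted at the origin on the work surface. World frame = base frame: x ahead of the robot, y to its left, z up, the work surface at z = 0. Lengths are in mm, angles in rad, forces in N, time in s.
With the tool pointing down it reaches from about 275 to 1000 mm from the base axis. Payload 8.4 kg.
Tool frame: the origin (TCP) lies at the very end of the fingers, on their centre line; the grasp point (between the pads) lies 19 mm behind it; x points along the fingers, y is the direction in which the jaws open and shut, and the axes are right-handed (so a half turn about x gives the same grasp; the last joint's range is limited). The gripper opens to 85 mm and grips with 20 to 120 N. Pads are 22 mm wide; open, the fingers measure 114 mm over their backs; the gripper's body (76 mm by 85 mm) begins 54 mm behind the grasp point. The pads swing forward as they close: fully open they stand 13 mm farther back than shut.
Start: joints at [1.242, 0.353, 1.633, -0, 1.155, -0.002], TCP at [200.632, 591.924, 231.281] pointing down, gripper open.
Joint ranges: [-2.63, 2.63], [-0.92, 2.1], [0.06, 2.66], [-1.3, 4.44], [0, 2.69], [-3.02, 3.02]. Speed limits (rad/s): [2.22, 2.22, 2.79, 3.14, 3.14, 3.14].

INTERFACE

Orientations are given as [roll, pitch, yaw] about the fixed x, y, z axes, in that order (R = Rz(yaw) Ry(pitch) Rx(roll)).
In Python, from rig import r, grab_frame, camera_params, sign_off gives the robot as it stands.
- The arm moves only by the tool drive_tool, never from a script. Its argument "rows" is one flat list of numbers, 7 for each row, row after row: the shift along the tool's x, y, z in mm, then the turn, a rotation vector about the tool's x, y, z in degrees, then the opening in per cent of the stroke, from 0 (shut) to 100 (fully open). In form: [x, y, z, rx, ry, rz, fingers, x, y, z, rx, ry, rz, fingers, ...]. A call has 1 to 10 rows; each row is the pose to reach, as a shift and turn from the pose measured when the call began, along the tool's axes at that moment; what a row does not reach only later rows make up. A row lasts 1/8 s, in which the tool goes at most 62.5 mm and 10.7 degrees, less where a joint would pass 70% of its speed; a pose out of reach is approached as far as the arm can. A call with a gripper value outside its range is refused whole. The fingers move at their own pace and stop on an object; "newtons" is the grip in N (left out, the last holds). Time passes only in rows, so rows that repeat a pose let the fingers close. It gives the time, the measured TCP pose, the force and the opening at its end, in the units of the state.
- r.sense(): the state, without advancing time (a new reading comes with each control period).
- grab_frame(name): name is "scene" or "top"; returns the picture (400x640x3 uint8, red, green, blue); there is no depth.
- camera_params(name): a dict with "vertical_fov" (degrees; the focal length in pixels is half the picture's height over the tangent of half this angle, whatever the lens; pixels are square), "cx", "cy" (the principal point, pixels), "pose" (4x4, takes a point from camera to world coordinates). Camera axes: x right, y down, z forward; pixel columns grow to the right and rows downward; lengths in mm; the calibration is good to about 2 mm. A picture is of the moment at which its call begins. camera_params takes no time and is no camera call.
- sign_off(): hands the job in, once; it reports no verdict.
The state is a dict: "clock": time; "qpos": joint angles; "qvel": joint speeds; "joint_efforts": joint torques, N m; "eef_pos": TCP position; "tcp_rot": TCP orientation; "contact_force": force on the tool from outside, world axes, zero at the start; "wrist_torque": the same for the moment, N m; "opening": opening from 0.0 (shut) to 1.0 (fully open).
Only numpy, scipy, OpenCV 4.12 (cv2) and the standard library are available. Lean on these libraries where they do the work, as an engineer would, in place of code of your own. Each camera call takes 0.05 s, during which the arm holds its last target.

## Working session

There is one attempt and no reset: what is moved stays moved. The work goes in short steps, Python scripts to look and compute and a tool call to move; the robot and the scene stay as the last step left them, time stands still between calls to the robot, and variables do not carry over. Pictures are saved under pics/ and viewed, and the job is handed in when it is done.

Besides the shell and the picture viewer there is one more tool, called after "Call:" by a JSON object that holds its "api" and its "payload". drive_tool: Moves the arm, as the interface text tells. Its arguments: {"type":"object","properties":{"rows":{"type":"array","items":{"type":"number"}},"newtons":{"type":"number"}},"required":["rows"]}

```bash
ls; mkdir -p pics
python3 - <<'E'
from rig import r, grab_frame, camera_params
import cv2
for n in("scene","top"):
    f=grab_frame(n); cv2.imwrite(f"pics/{n}0.png",f[:,:,::-1]); p=camera_params(n); print(n,p)
s=r.sense(); print(s)
E
```

```text
pics
scene {'vertical_fov': 55.80336045030703, 'cx': 319.64575269587584, 'cy': 195.57876131329832, 'pose': array([[-1.03126446e-01,  7.66215814e-01, -6.34254099e-01,
         1.22077581e+03],
       [ 9.94550327e-01,  8.92499696e-02, -5.38896041e-02,
         1.42337163e+02],
       [ 1.53160921e-02, -6.36355065e-01, -7.71244221e-01,
         9.45582679e+02],
       [ 0.00000000e+00,  0.00000000e+00,  0.00000000e+00,
         1.00000000e+00]])}
top {'vertical_fov': 49.771053329584184, 'cx': 319.0050904293893, 'cy': 200.23227420235924, 'pose': array([[-4.28443472e-03, -9.83049662e-01,  1.83289403e-01,
         3.47905371e+02],
       [-9.99987018e-01,  4.71741274e-03,  1.92630828e-03,
         8.78351385e+01],
       [-2.75830847e-03, -1.83278771e-01, -9.83057111e-01,
         1.41813330e+03],
       [ 0.00000000e+00,  0.00000000e+00,  0.00000000e+00,
         1.00000000e+00]])}
{'clock': 0.1, 'qpos': array([ 1.24157923e+00,  3.53621262e-01,  1.63407930e+00,  1.14562625e-05,
        1.15519167e+00, -2.38002946e-03]), 'qvel': array([-0.00037887, -0.00209818, -0.00200298,  0.00022542,  0.00085134,
        0.00113533]), 'joint_efforts': array([-6.62565599e-04, -6.06354046e+01, -3.42818499e+01, -5.88821808e-05,
        3.93592607e-03, -4.16819671e-05]), 'eef_pos': array([200.49858646, 591.50389861, 230.60192912]), 'tcp_rot': array([-1.58123649,  1.56949671, -1.90807819]), 'contact_force': array([ 0.0841081 , -0.36470639,  0.73011654]), 'wrist_torque': array([-0.00639246, -0.02764559,  0.02982328]), 'opening': 0.9980071517231025}
```

View pics/scene0.png

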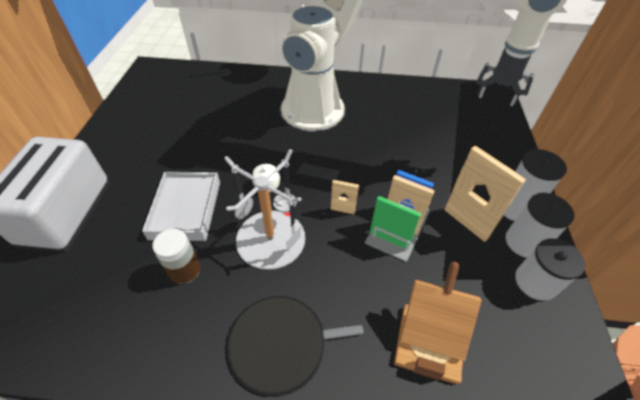

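View pics/top0.png

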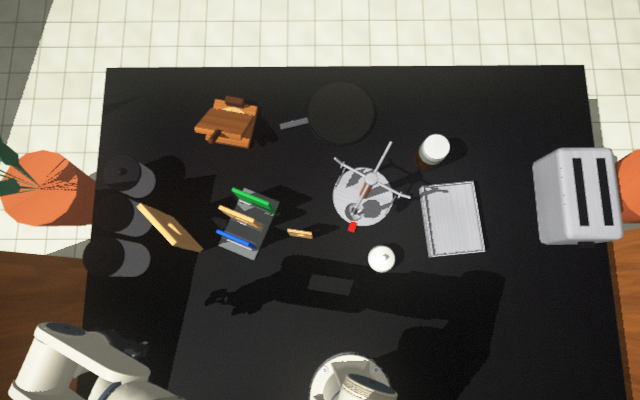

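The wooden boards are: the middle one in the rack (top 240,216; scene 408,198), a small one (top 300,233; scene 344,197) and a large one (top 168,227; scene 483,193). I'll take close crops to choose between them.

Run:
```python
import cv2
a=cv2.imread("pics/top0.png"); b=cv2.imread("pics/scene0.png")
cv2.imwrite("pics/c1.png",cv2.resize(a[125:285,190:440],None,fx=3.2,fy=3.2,interpolation=cv2.INTER_CUBIC))
cv2.imwrite("pics/c2.png",cv2.resize(b[130:280,210:450],None,fx=3.3,fy=3.3,interpolation=cv2.INTER_CUBIC))
```

```text
(no output)
```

View pics/c1.png

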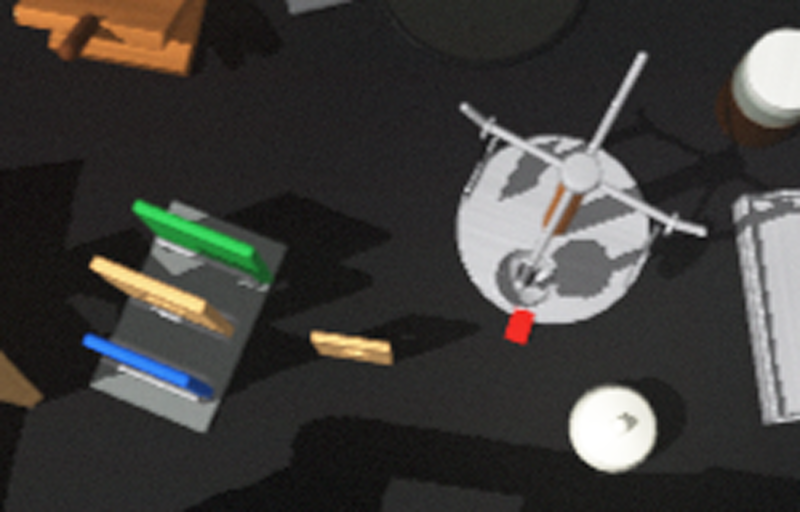

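View pics/c2.png

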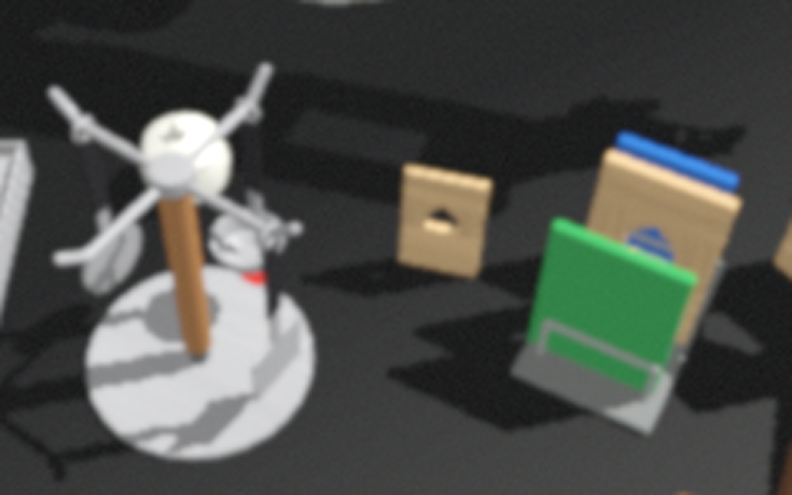

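The rack's middle board is the right one: its hole is visible and its top stands above green and blue. The small one (scene 344,197) and the large leaning one (scene 483,193) are decoys. In the top view the bare hook points away from the robot (tip ≈390,143), and the red tab is at 352,227. Next I'll measure these.

```bash
cat > h.py <<'E'
import numpy as np, cv2
from rig import r, grab_frame, camera_params
def ray(n,u,v):
    p=camera_params(n); f=200/np.tan(np.radians(p["vertical_fov"])/2); T=np.array(p["pose"])
    d=T[:3,:3]@np.array([(u-p["cx"])/f,(v-p["cy"])/f,1.]); return T[:3,3],d
def onz(n,u,v,z):
    o,d=ray(n,u,v); return o+d*(z-o[2])/d[2]
def proj(n,P):
    p=camera_params(n); f=200/np.tan(np.radians(p["vertical_fov"])/2); T=np.array(p["pose"])
    c=T[:3,:3].T@(np.array(P,float)-T[:3,3]); return f*c[0]/c[2]+p["cx"],f*c[1]/c[2]+p["cy"]
def tri(a,b):
    (o1,d1),(o2,d2)=ray("top",*a),ray("scene",*b)
    t=np.linalg.lstsq(np.c_[d1,-d2],o2-o1,rcond=None)[0]; A=o1+d1*t[0];B=o2+d2*t[1]
    return (A+B)/2,np.linalg.norm(A-B)
def save(n,f,box,k): 
    x0,y0,x1,y1=box; cv2.imwrite(f"pics/{n}.png",cv2.resize(f[y0:y1,x0:x1,::-1],None,fx=k,fy=k,interpolation=cv2.INTER_CUBIC))
def tool():
    from scipy.spatial.transform import Rotation as R
    s=r.sense(); return s["eef_pos"],R.from_euler("xyz",s["tcp_rot"]).as_matrix(),s
E
cat > m.py <<'E'
from h import *
np.set_printoptions(precision=1,suppress=True)
c=lambda u,v:(u/3.2+190-.35,v/3.2+125-.35)
s=lambda u,v:(u/3.3+210-.35,v/3.3+130-.35)
print("hub",tri(c(582,172),s(171,168)),onz("top",*c(582,172),261))
print("tip",tri(c(642,57),s(58,258)),onz("top",*c(642,57),270))
t=cv2.imread("pics/top0.png").astype(int); B,G,R_=t[...,0],t[...,1],t[...,2]
red=(R_>150)&(G<70)&(B<70); red[:,:320]=0;red[:,400:]=0; v,u=np.nonzero(red); print("red",u.mean(),v.mean(),len(u),onz("top",u.mean(),v.mean(),9))
for nm,a in dict(opp=(527,283),left=(463,105),right=(704,232)).items(): print(nm,onz("top",*c(*a),270))
# disc
for a in [(458,225),(650,225),(550,136),(553,323)]: print("disc",onz("top",*c(*a),8))
for nm,z,a,b in [("wood",200,(92,262),(205,318)),]:
    print(nm,onz("top",*c(*a),z),onz("top",*c(*b),z))
print("wood tri",tri(c(95,261),s(740,205)),tri(c(203,304),s(607,153)))
print("bowl",onz("top",*c(613,428),80))
hsv=cv2.cvtColor(cv2.imread("pics/top0.png"),cv2.COLOR_BGR2HSV)
wood=cv2.inRange(hsv,(10,60,120),(25,200,255)); 
n,l,st,ce=cv2.connectedComponentsWithStats(wood)
for i in range(1,n):
    if st[i,4]>40: print(st[i],ce[i]); 
    if 205<ce[i][0]<265 and 200<ce[i][1]<235:
        v,u=np.nonzero(l==i); rr=cv2.minAreaRect(np.c_[u,v].astype(np.float32)); print(rr,cv2.boxPoints(rr))
E
python3 m.py
```

```text
hub (array([624.5, -53.3, 257.9]), np.float64(3.979883285679937)) [624.1 -54.9 261. ]
tip (array([ 724.3, -108.2,  269.4]), np.float64(0.7919978873770925)) [ 724.2 -108.5  270. ]
red 351.74242424242425 226.65151515151516 66 [521.8 -16.6   9. ]
opp [526.3  -4.9 270. ]
left [681.8  47.3 270. ]
right [ 569.3 -155.7  270. ]
disc [628.5  44.6   8. ]
disc [ 627.5 -155.4    8. ]
disc [723.7 -53.4   8. ]
disc [525.3 -52.    8. ]
wood [558.1 378.8 200. ] [507.  276.3 200. ]
wood tri (array([559.7, 380.3, 198.4]), np.float64(7.336298969615869)) (array([519.3, 279. , 202.4]), np.float64(1.9256814973180822))
bowl [ 414.3 -100.3   80. ]
[ 194   99   63   49 1726] [226.5 122.7]
[619 149  21  64 915] [630.7 180.6]
[   0  150   82   77 3628] [ 38.1 190.1]
[136 203  43  43 422] [157.  224.1]
[218 205  44  24 307] [238.5 216.1]
((239.91380310058594, 216.53448486328125), (47.79554748535156, 7.878386974334717), 23.198589324951172) [[216.4 210.7]
 [219.5 203.5]
 [263.4 222.3]
 [260.3 229.6]]
[167 221  16  15  82] [173.5 227.9]
[ 612  227   28  173 2903] [630.  297.9]
[287 228  25  11 168] [299.6 233.1]
```

Run:
```python
from h import *
np.set_printoptions(precision=3,suppress=True)
p,R,s=tool(); print(p,"\n",R)
ax=np.array([625,-54.]);th=np.radians(106)
P=np.r_[ax+52*np.array([np.cos(th),np.sin(th)]),300]
print("target",P,"tool shift",R.T@(P-p))
```

```text
[200.499 591.504 230.602] 
 [[-0.     0.321  0.947]
 [-0.001  0.947 -0.321]
 [-1.    -0.001 -0.   ]]
target [610.667  -4.014 300.   ] tool shift [ -68.844 -432.396  579.647]
```

Call:
{"api": "drive_tool", "payload": {"rows": [-70, 0, 0, 0, 0, 0, 0, -70, -32, 43, 0, 0, 0, 0, -70, -64, 86, 0, 0, 0, 0, -70, -96, 129, 0, 0, 0, 0, -70, -128, 172, 0, 0, 0, 0, -70, -160, 215, 0, 0, 0, 0, -70, -192, 258, 0, 0, 0, 0, -70, -224, 301, 0, 0, 0, 0, -70, -256, 344, 0, 0, 0, 0, -70, -288, 387, 0, 0, 0, 0], "newtons": 40}}

```text
clock: 1.35
eef_pos: [475.2, 193.0, 300.9]
tcp_rot: [-1.673, 1.569, -1.999]
contact_force: [0.6, 1.1, -0.0]
opening: -0.001
```

```bash
cat > to.py <<'E'
import sys
from h import *
np.set_printoptions(precision=1,suppress=True)
p,R,s=tool(); print(p,"t",s["clock"],"open",s["opening"],"F",s["contact_force"]," y",R[:,1]," q",s["qpos"].round(2))
for a in sys.argv[1:]:
    P=np.array(eval(a),float); print(P,"->",R.T@(P-p))
E
python3 to.py "[611,-4,300]" "[611,-4,225]"
```

```text
[475.2 193.  300.9] t 1.35 open -0.0011277513991202973 F [ 0.6  1.1 -0. ]  y [ 0.3  0.9 -0. ]  q [ 0.4  0.1  1.8 -0.   1.2 -0.9]
[611.  -4. 300.] -> [   1.  -143.   191.8]
[611.  -4. 225.] -> [  76.  -142.9  191.8]
```

Call:
{"api": "drive_tool", "payload": {"rows": [0, -36, 48, 0, 0, 0, 0, 0, -72, 96, 0, 0, 0, 0, 0, -108, 144, 0, 0, 0, 0, 0, -143, 192, 0, 0, 0, 0, 0, -143, 192, 0, 0, 0, 0, 0, -143, 192, 0, 0, 0, 0, 20, -143, 192, 0, 0, 0, 0]}}

```text
clock: 2.22
eef_pos: [611.4, -3.0, 282.2]
tcp_rot: [-0.081, 1.569, -0.406]
contact_force: [-0.9, 0.4, 0.2]
opening: 0.002
```

```bash
cat > look.py <<'E'
import sys
from h import *
t=sys.argv[1]
f=grab_frame("top"); save(t+"t",f,(300,100,460,260),3.5)
g=grab_frame("scene"); save(t+"s",g,(190,110,350,290),3.2)
a=cv2.imread(f"pics/{t}t.png");b=cv2.imread(f"pics/{t}s.png");h=min(a.shape[0],b.shape[0])
b=cv2.resize(b,None,fx=h/b.shape[0],fy=h/b.shape[0]);c=np.hstack([a[:h],b]);k=790/c.shape[1];c=cv2.resize(c,None,fx=min(1,k),fy=min(1,k));cv2.imwrite(f"pics/{t}.png",c)
E
python3 look.py a; python3 to.py "[611,-4,225]"
```

```text
[609.3  -2.8 279.2] t 2.325 open 5.015314185676569e-05 F [-1.   1.5 -0.9]  y [ 0.3  0.9 -0. ]  q [-0.   0.3  1.6 -0.   1.2 -1.2]
[611.  -4. 225.] -> [54.2 -0.5  2.2]
```

View pics/a.png

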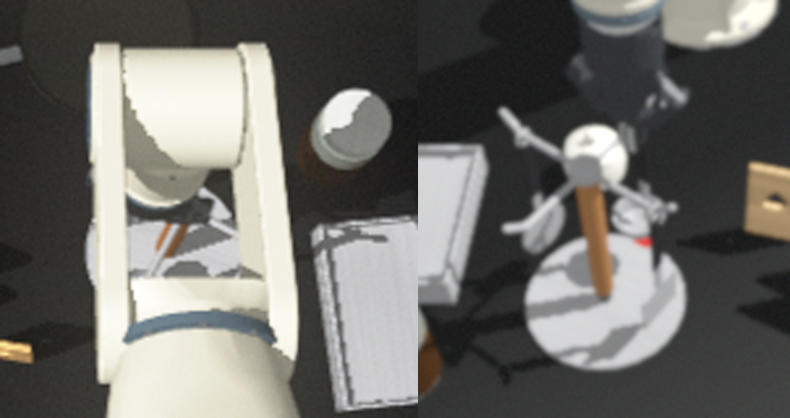

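Call:
{"api": "drive_tool", "payload": {"rows": [15, 0, 0, 0, 0, 0, 0, 30, 0, 1, 0, 0, 0, 0, 45, 0, 2, 0, 0, 0, 0, 54, 0, 2, 0, 0, 0, 0, 54, 0, 2, 0, 0, 0, 0]}}

```text
clock: 2.95
eef_pos: [610.6, -3.6, 224.3]
tcp_rot: [-2.662, 1.565, -2.988]
contact_force: [0.2, -0.1, -0.3]
opening: 0.003
```

```bash
cat > circ.py <<'E'
import sys
from h import *
np.set_printoptions(precision=0,suppress=True)
p,R,s=tool(); ax=np.array([625,-54.]); print(p.round(1),s["contact_force"].round(1),s["clock"])
print("ang now",np.degrees(np.arctan2(p[1]+54,p[0]-625)).round(1),np.hypot(p[1]+54,p[0]-625).round(1))
for a in range(*map(int,sys.argv[1:4])):
    th=np.radians(a); print(a,R.T@(np.r_[ax+52*np.array([np.cos(th),np.sin(th)]),225]-p))
E
python3 circ.py 106 -90 -8
```

```text
[611.  -4. 224.] [ 0. -0. -0.] 2.95
ang now 106.0 52.4
106 [-1. -0.  0.]
98 [-1.  3.  6.]
90 [-1.  6. 13.]
82 [-1.  8. 20.]
74 [-1.  9. 27.]
66 [-1.  9. 35.]
58 [-1.  7. 42.]
50 [-1.  5. 49.]
42 [-1.  2. 55.]
34 [-1. -2. 61.]
26 [-1. -7. 67.]
18 [ -1. -12.  72.]
10 [ -1. -18.  75.]
2 [ -1. -25.  78.]
-6 [ -1. -32.  81.]
-14 [ -1. -39.  82.]
-22 [ -1. -46.  82.]
-30 [ -1. -53.  81.]
-38 [ -1. -60.  79.]
-46 [ -1. -67.  76.]
-54 [ -1. -73.  72.]
-62 [ -1. -79.  68.]
-70 [ -1. -84.  62.]
-78 [ -1. -88.  56.]
-86 [ -1. -91.  50.]
```

Call:
{"api": "drive_tool", "payload": {"rows": [0, 3, 6, 0, 0, 0, 0, 0, 6, 13, 0, 0, 0, 0, 0, 8, 20, 0, 0, 0, 0, 0, 9, 27, 0, 0, 0, 0, 0, 9, 35, 0, 0, 0, 0, 0, 7, 42, 0, 0, 0, 0, 0, 5, 49, 0, 0, 0, 0, 0, 2, 55, 0, 0, 0, 0, 0, -2, 61, 0, 0, 0, 0, 0, -7, 67, 0, 0, 0, 0]}}

```text
clock: 4.2
eef_pos: [672.2, -31.9, 224.0]
tcp_rot: [-2.685, 1.565, -3.011]
contact_force: [-1.5, 2.9, 0.4]
opening: 0.0
```

```bash
python3 look.py b;  python3 circ.py 20 -90 -8
```

```text
[673. -33. 224.] [-0. -0.  0.] 4.3
ang now 24.3 52.2
20 [-1. -3.  2.]
12 [-1. -9.  7.]
4 [ -1. -16.  10.]
-4 [ -1. -22.  12.]
-12 [ -1. -30.  13.]
-20 [ -1. -37.  14.]
-28 [ -1. -44.  13.]
-36 [ -1. -51.  11.]
-44 [ -1. -58.   9.]
-52 [ -1. -64.   5.]
-60 [ -1. -70.   1.]
-68 [ -1. -75.  -4.]
-76 [ -1. -79. -10.]
-84 [ -1. -83. -16.]
```

View pics/b.png

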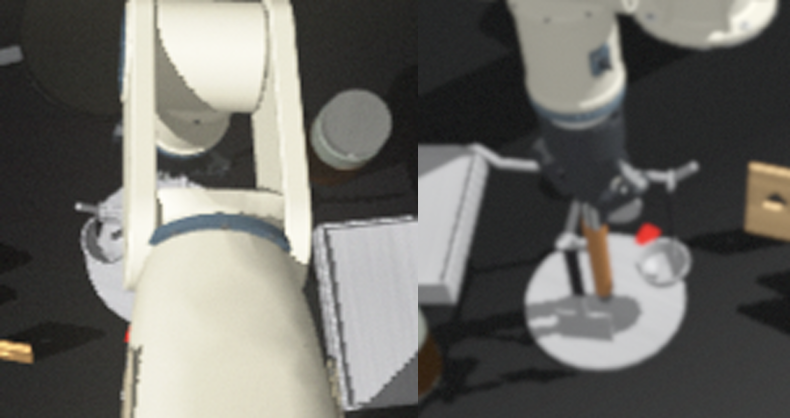

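Call:
{"api": "drive_tool", "payload": {"rows": [0, -4, 3, 0, 0, 0, 0, 0, -9, 7, 0, 0, 0, 0, 0, -16, 10, 0, 0, 0, 0, 0, -22, 12, 0, 0, 0, 0, 0, -30, 13, 0, 0, 0, 0, 0, -37, 14, 0, 0, 0, 0, 0, -44, 13, 0, 0, 0, 0, 0, -51, 11, 0, 0, 0, 0, 0, -58, 9, 0, 0, 0, 0, 0, -64, 5, 0, 0, 0, 0]}}

```text
clock: 5.55
eef_pos: [656.6, -95.3, 224.3]
tcp_rot: [-2.486, 1.566, -2.812]
contact_force: [1.0, 2.8, 1.3]
opening: -0.001
```

```bash
python3 circ.py -56 -100 -6
```

```text
[657. -95. 224.] [1. 3. 1.] 5.55
ang now -52.5 52.0
-56 [-1. -3. -2.]
-62 [-1. -7. -5.]
-68 [ -1. -10.  -9.]
-74 [ -1. -14. -14.]
-80 [ -1. -17. -18.]
-86 [ -1. -19. -23.]
-92 [ -1. -21. -28.]
-98 [ -1. -22. -34.]
```

Call:
{"api": "drive_tool", "payload": {"rows": [0, -3, -2, 0, 0, 0, 0, 0, -7, -5, 0, 0, 0, 0, 0, -10, -9, 0, 0, 0, 0, 0, -14, -14, 0, 0, 0, 0, 0, -17, -18, 0, 0, 0, 0, 0, -18, -20, 0, 0, 0, 0, 0, -18, -20, 0, 0, 0, 0]}}

```text
clock: 6.42
eef_pos: [631.6, -106.1, 224.4]
tcp_rot: [-2.454, 1.566, -2.78]
contact_force: [0.2, -0.3, 0.3]
opening: 0.003
```

```bash
python3 look.py d;  python3 circ.py -80 -110 -4
```

```text
[ 632. -106.  224.] [0. 0. 0.] 6.525
ang now -82.7 52.5
-80 [-1.  2.  2.]
-84 [-1. -0. -1.]
-88 [-1. -2. -5.]
-92 [-1. -3. -8.]
-96 [ -1.  -4. -12.]
-100 [ -1.  -4. -15.]
-104 [ -1.  -5. -19.]
-108 [ -1.  -5. -22.]
```

View pics/d.png

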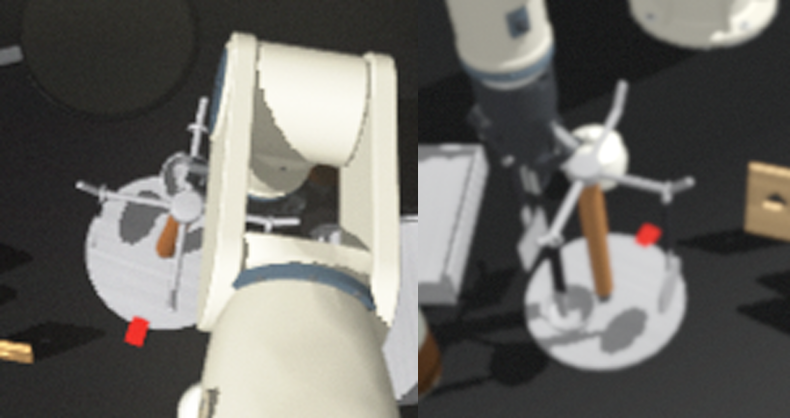

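```bash
cat > hk.py <<'E'
import sys
from h import *
k=3.5*790/1058
c=lambda u,v:(u/k+300-.3,v/k+100-.3)
P=onz("top",*c(*map(float,sys.argv[1:3])),270);red=np.array([521.8,-16.6])
d=P[:2]-[625,-54];e=red-[625,-54]
print(P,np.hypot(*d),"rotor deg",np.degrees(np.arctan2(*d[::-1])-np.arctan2(*e[::-1])))
E
python3 hk.py 172 304
```

```text
[518.17026884 -34.82353346 270.        ] 108.53722093726248 rotor deg 9.74417566258946
```

Call:
{"api": "drive_tool", "payload": {"rows": [0, -1, -3, 0, 0, 0, 0, 0, -2, -6, 0, 0, 0, 0, 0, -3, -8, 0, 0, 0, 0, 0, -3, -9, 0, 0, 0, 0, 0, -3, -9, 0, 0, 0, 0]}}

```text
clock: 7.15
eef_pos: [622.0, -106.1, 224.4]
tcp_rot: [-2.452, 1.565, -2.778]
contact_force: [0.6, -0.5, -0.4]
opening: 0.0
```

```bash
python3 look.py e;  python3 circ.py -80 -100 -4
```

```text
[ 622. -106.  224.] [2. 1. 1.] 7.25
ang now -93.2 52.1
-80 [-1.  5. 11.]
-84 [-1.  3.  8.]
-88 [-1.  2.  4.]
-92 [-1.  0.  1.]
-96 [-1. -0. -2.]
```

View pics/e.png

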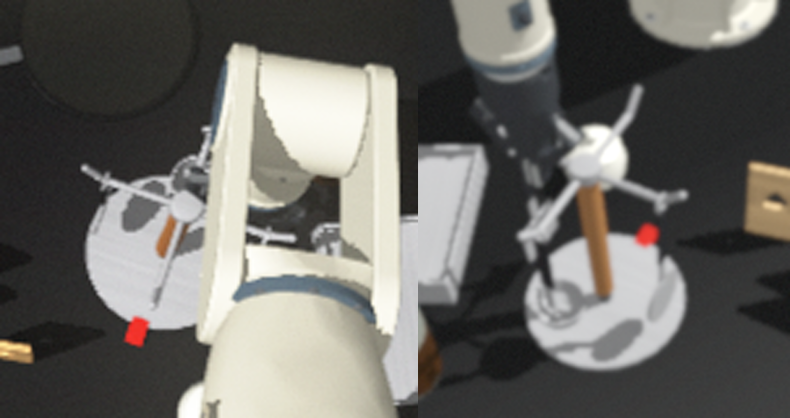

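```bash
python3 hk.py 157 302
python3 - <<'E'
from h import *
c2=lambda u,v:(u/(3.5*790/1058)+300-.3,v/(3.5*790/1058)+100-.3)
P=onz("top",*c2(84,169),270)[:2]-[625,-54]; print(np.hypot(*P),np.degrees(np.arctan2(P[1],P[0])))
a=cv2.imread("pics/et.png"); cv2.imwrite("pics/et2.png",cv2.resize(a[220:480,200:440],None,fx=2.3,fy=2.3))
E
```

```text
[520.32292964 -19.43496002 270.        ] 110.23625106292342 rotor deg 1.6471189388196203
114.54026103746658 71.05780715308956
```

View pics/et2.png

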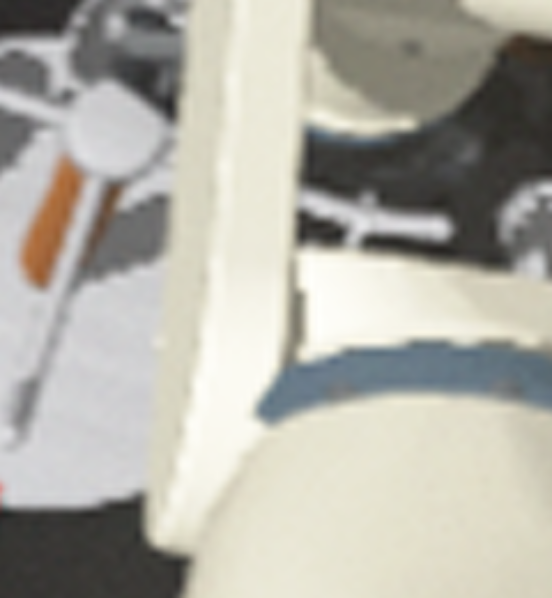

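Call:
{"api": "drive_tool", "payload": {"rows": [0, 1, 3, 0, 0, 0, 0, 0, 2, 6, 0, 0, 0, 0, -30, 2, 6, 0, 0, 0, 0, -60, 2, 6, 0, 0, 0, 0, -90, 2, 6, 0, 0, 0, 0, -120, 2, 6, 0, 0, 0, 40, -140, 2, 6, 0, 0, 0, 40, -140, 2, 6, 0, 0, 0, 40]}}

```text
clock: 8.25
eef_pos: [629.9, -106.0, 365.9]
tcp_rot: [-2.021, 1.568, -2.347]
contact_force: [-0.1, 0.8, -0.0]
opening: 0.399
```

```bash
python3 - <<'E'
import cv2
a=cv2.imread("pics/top0.png"); cv2.imwrite("pics/w.png",cv2.resize(a[198:238,210:270],None,fx=13,fy=13,interpolation=cv2.INTER_CUBIC))
E
python3 look.py f
```

```text
(no output)
```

View pics/w.png

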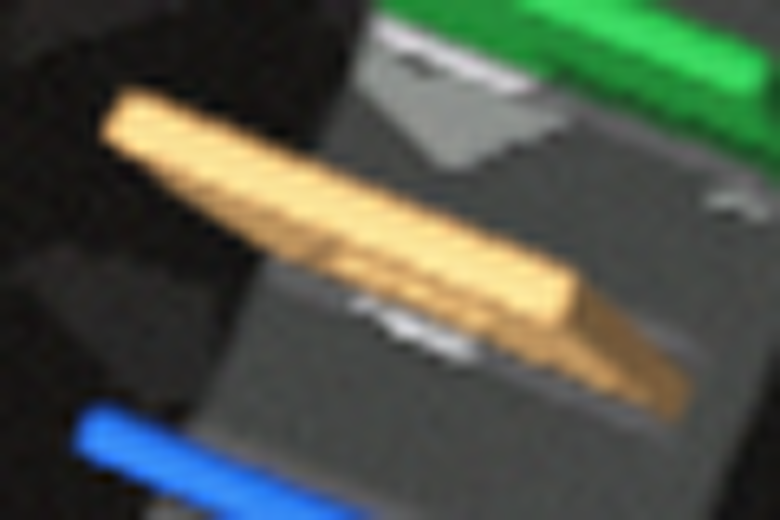

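View pics/f.png

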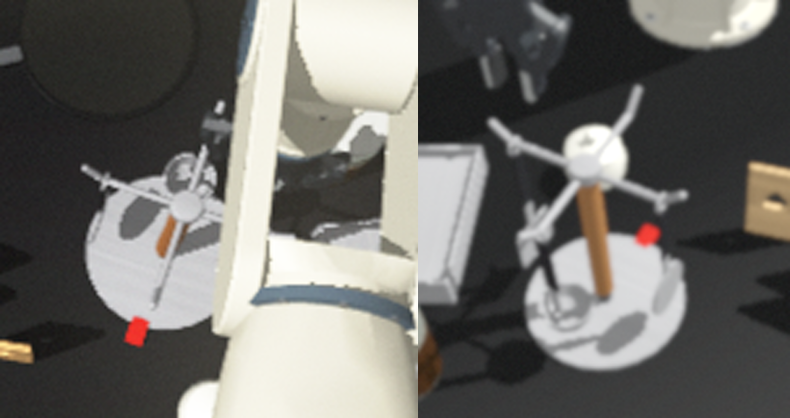

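The hook stayed put over the tab. The board's top-face corners in the zoom are (122,88), (100,130), (578,272) and (556,328).

```bash
python3 - <<'E'
from h import *
np.set_printoptions(precision=2,suppress=True)
w=lambda u,v:onz("top",u/13+210-.46,v/13+198-.46,200)
A,B,C,D=w(122,88),w(100,130),w(578,272),w(556,328)
print(A,B,C,D); c=(A+B+C+D)/4; v=(C+D-A-B)/2; print("c",c,"width",np.linalg.norm(v),"thick",np.linalg.norm(A-B),np.linalg.norm(C-D),"ang",np.degrees(np.arctan2(v[1],v[0])))
s=lambda u,v:(u/3.3+210-.35,v/3.3+130-.35)
print(tri((122/13+209.54,88/13+197.54),s(740,200)),tri((578/13+209.54,272/13+197.54),s(610,150)))
print(proj("scene",A),proj("scene",C))
E
python3 to.py "[535,329,300]"
```

```text
[564.5  377.58 200.  ] [555.11 382.08 200.  ] [523.01 275.89 200.  ] [510.65 280.42 200.  ]
c [538.32 328.99 200.  ] width 110.3890432685239 thick 10.404707040712735 13.163475652672435 ang -112.91063664125618
(array([563.32, 378.41, 208.55]), np.float64(5.584565814992381)) (array([521.94, 277.91, 208.7 ]), np.float64(6.6677842253662485))
(np.float64(431.6637502567236), np.float64(192.72265158859508)) (np.float64(391.9278664969033), np.float64(177.536528838003))
[ 628.8 -105.8  363.5] t 8.35 open 0.39965725848742273 F [-0.3 -0.1 -0.3]  y [ 0.3  0.9 -0. ]  q [-0.2  0.3  1.4 -0.   1.4 -1.4]
[535. 329. 300.] -> [  63.3  382.1 -227.8]
```

Call:
{"api": "drive_tool", "payload": {"rows": [0, 38, -22, 9, 0, 0, 40, 0, 77, -45, 19, 0, 0, 40, 0, 115, -68, 28, 0, 0, 40, 0, 153, -90, 38, 0, 0, 40, 10, 191, -113, 47, 0, 0, 40, 20, 229, -136, 57, 0, 0, 40, 30, 267, -158, 66, 0, 0, 40, 40, 305, -181, 75, 0, 0, 40, 50, 343, -204, 85, 0, 0, 40, 60, 380, -226, 94, 0, 0, 40]}}

```text
clock: 9.6
eef_pos: [535.0, 327.5, 301.3]
tcp_rot: [-0.817, 1.562, -2.789]
contact_force: [1.5, 0.1, 0.3]
opening: 0.4
```

```bash
cat > yaw.py <<'E'
from h import *
p,R,s=tool(); print("y yaw",np.degrees(np.arctan2(R[1,1],R[0,1])).round(1),"tilt",R[2].round(3))
E
python3 to.py "[538,329,240]" "[538,329,168]"; python3 yaw.py
```

```text
[535.  327.5 301.3] t 9.6 open 0.39976691906623435 F [1.5 0.1 0.3]  y [ 0.9 -0.4 -0. ]  q [0.6 0.3 1.5 0.  1.3 0.9]
[538. 329. 240.] -> [61.3  2.6 -2.9]
[538. 329. 168.] -> [133.2   3.   -3.3]
y yaw -23.0 tilt [-1.    -0.006  0.006]
```

Call:
{"api": "drive_tool", "payload": {"rows": [20, 2, -2, 0, 0, 0, 40, 45, 3, -3, 0, 0, 0, 40, 70, 3, -3, 0, 0, 0, 40, 80, 3, -3, 0, 0, 0, 40, 80, 3, -3, 0, 0, 0, 40]}}

```text
clock: 10.22
eef_pos: [537.8, 328.5, 220.2]
tcp_rot: [-0.777, 1.56, -2.749]
contact_force: [0.7, -0.2, 0.2]
opening: 0.396
```

```bash
cat > lb.py <<'E'
import sys
from h import *
t=sys.argv[1]
f=grab_frame("top"); g=grab_frame("scene")
a=f[170:270,180:300,::-1]; b=g[120:260,350:470,::-1]
a=cv2.resize(a,None,fx=3.3,fy=3.3,interpolation=2);b=cv2.resize(b,None,fx=3.3,fy=3.3,interpolation=2)
H=max(len(a),len(b));pad=lambda x:cv2.copyMakeBorder(x,0,H-len(x),0,0,0)
cv2.imwrite(f"pics/{t}.png",np.hstack([pad(a),pad(b)]))
E
python3 lb.py g; python3 to.py "[538,329,168]"; python3 yaw.py
```

```text
[538.6 329.  221.9] t 10.325 open 0.3948118897897308 F [0.1 0.1 0.9]  y [ 0.9 -0.4 -0. ]  q [0.6 0.4 1.6 0.  1.1 0.9]
[538. 329. 168.] -> [53.9 -0.3 -0. ]
y yaw -23.0 tilt [-1.    -0.006  0.005]
```

View pics/g.png

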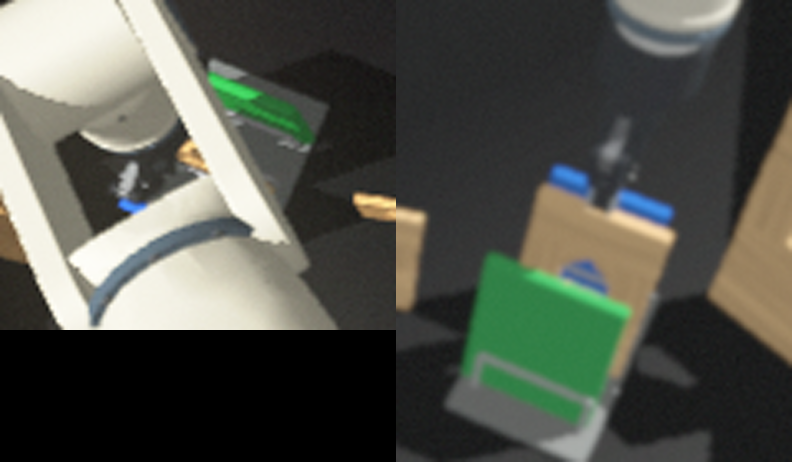

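The fingers sit over mid-width of the board (crop 605,200, with the edge running 540–672). I'll descend and close.

Call:
{"api": "drive_tool", "payload": {"rows": [15, 0, 0, 0, 0, 0, 40, 30, 0, 0, 0, 0, 0, 40, 45, 0, 0, 0, 0, 0, 40, 54, 0, 0, 0, 0, 0, 40, 54, 0, 0, 0, 0, 0, 40]}}

```text
clock: 10.95
eef_pos: [537.8, 328.6, 166.8]
tcp_rot: [-0.799, 1.561, -2.771]
contact_force: [-1.0, 0.6, 0.3]
opening: 0.402
```

Call:
{"api": "drive_tool", "payload": {"rows": [0, 0, 0, 0, 0, 0, 0, 0, 0, 0, 0, 0, 0, 0, 0, 0, 0, 0, 0, 0, 0, 0, 0, 0, 0, 0, 0, 0, 0, 0, 0, 0, 0, 0, 0, 0, 0, 0, 0, 0, 0, 0], "newtons": 50}}

```text
clock: 11.7
eef_pos: [538.1, 328.8, 167.2]
tcp_rot: [-0.818, 1.562, -2.79]
contact_force: [-0.5, -0.1, 4.2]
opening: 0.136
```

```bash
python3 to.py; python3 yaw.py
```

```text
[538.1 328.8 167.2] t 11.7 open 0.13569252690744343 F [-0.5 -0.1  4.2]  y [ 0.9 -0.4 -0. ]  q [0.6 0.4 1.7 0.  1.1 0.9]
y yaw -23.0 tilt [-1.    -0.006  0.006]
```

Call:
{"api": "drive_tool", "payload": {"rows": [-20, 0, 0, 0, 0, 0, 0, -40, 0, 0, 0, 0, 0, 0, -60, 0, 0, 0, 0, 0, 0, -85, 0, 0, 0, 0, 0, 0, -115, 0, 0, 0, 0, 0, 0, -150, 0, 0, 0, 0, 0, 0, -150, 0, 0, 0, 0, 0, 0]}}

```text
clock: 12.58
eef_pos: [540.2, 329.8, 319.5]
tcp_rot: [-0.969, 1.566, -2.941]
contact_force: [0.9, 0.4, -3.1]
opening: 0.131
```

```bash
python3 - <<'E'
from h import *
g=grab_frame("scene"); save("i",g,(190,60,470,270),2.8)
ax=np.array([625,-54.]); 
for rr in (150,68):
  for a in (161.3,): print(rr,ax+rr*np.array([np.cos(np.radians(a)),np.sin(np.radians(a))]))
E
python3 to.py "[483,-6,318]"; python3 yaw.py
```

```text
150 [482.91845834  -5.90805141]
68 [560.58970111 -32.19831664]
[539.3 329.3 317.3] t 12.625 open 0.13148437600543775 F [ 0.8  0.4 -4.4]  y [ 0.9 -0.4 -0. ]  q [0.5 0.3 1.5 0.  1.3 0.9]
[483.  -6. 318.] -> [  0.6  79.1 330.6]
y yaw -23.0 tilt [-1.    -0.006  0.005]
```

View pics/i.png

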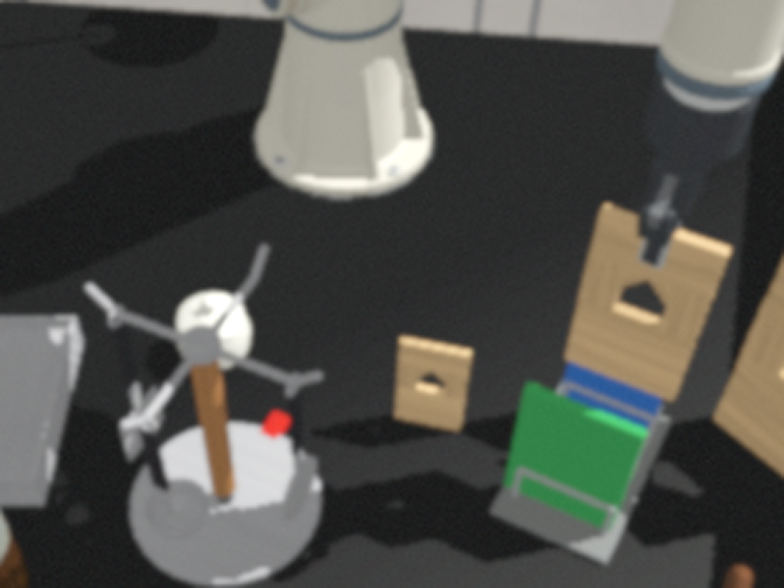

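Call:
{"api": "drive_tool", "payload": {"rows": [0, 8, 37, 0, 0, 0, 0, 0, 15, 74, -1, 0, 0, 0, 0, 23, 110, -1, 0, 0, 0, 0, 31, 147, -2, 0, 0, 0, 0, 38, 184, -2, 0, 0, 0, 0, 46, 221, -3, 0, 0, 0, 0, 54, 257, -3, 0, 0, 0, 2, 61, 294, -4, 0, 0, 0, 5, 69, 331, -4, 0, 0, 0, 8, 69, 331, -4, 0, 0, 0]}}

```text
clock: 13.88
eef_pos: [471.9, -4.3, 308.7]
tcp_rot: [-0.955, 1.56, -2.86]
contact_force: [-0.3, 0.8, -1.5]
opening: 0.134
```

```bash
python3 - <<'E'
from h import *
g=grab_frame("scene"); save("j",g,(190,60,390,260),2.8)
g=grab_frame("top"); save("jt",g,(290,120,450,260),3.5)
E
python3 to.py "[473.5,-2.7,309]"; python3 yaw.py
```

```text
[472.6  -2.5 309. ] t 13.975 open 0.13458697365759506 F [ 0.3  0.8 -1.9]  y [ 0.9 -0.3 -0. ]  q [-0.   0.   1.8 -0.   1.3  0.3]
[473.5  -2.7 309. ] -> [-0.   1.  -0.1]
y yaw -19.1 tilt [-1.    -0.009  0.005]
```

View pics/j.png

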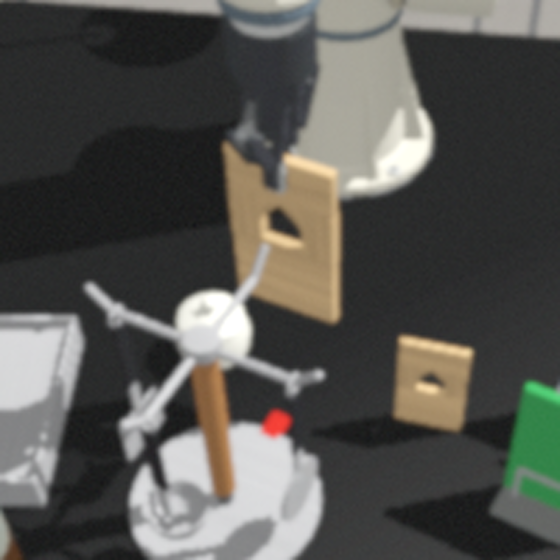

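View pics/jt.png

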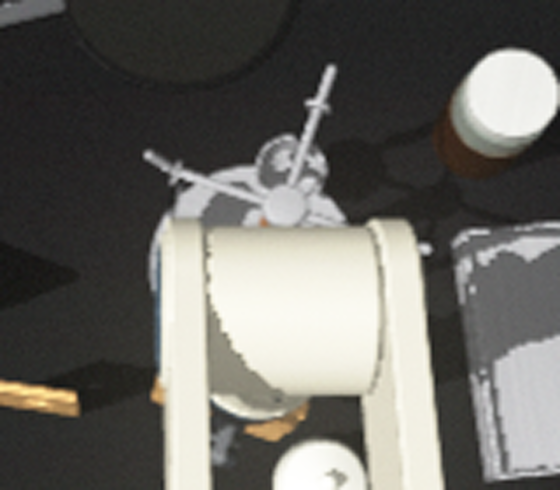

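Run:
```python
from h import *
for P in [(472.6+6,-4.5,288),(625-108,-54+36.5,270),(625-.947*70,-54+.32*70,250),(625,-54,261)]:
    u,v=proj("scene",P); print(P,((u-190+.35)*2.8,(v-60+.35)*2.8))
g=cv2.imread("pics/j.png"); cv2.imwrite("pics/j2.png",cv2.resize(g[130:360,180:380],None,fx=2.6,fy=2.6))
```

```text
(478.6, -4.5, 288) (np.float64(278.62340674664875), np.float64(205.39232581781536))
(517, -17.5, 270) (np.float64(259.16952100241963), np.float64(246.67358121709984))
(558.71, -31.599999999999998, 250) (np.float64(237.65252415440344), np.float64(292.8060723427195))
(625, -54, 261) (np.float64(197.4494703941183), np.float64(336.311331381189))
```

View pics/j2.png

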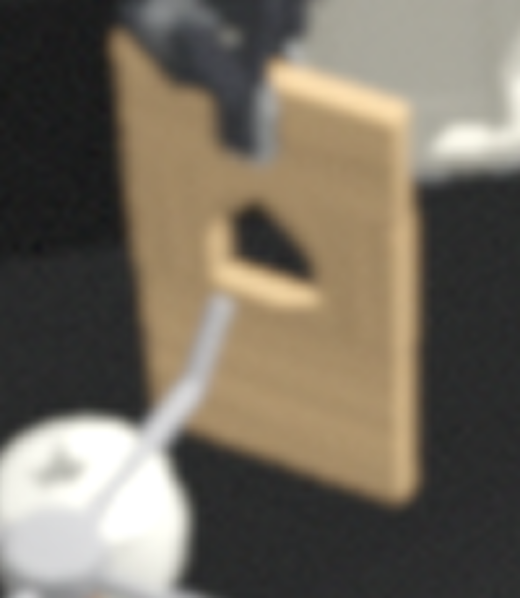

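Call:
{"api": "drive_tool", "payload": {"rows": [0, 10, 0, 0, 0, 0, 0, 0, 20, 0, 0, 0, 0, 0, 0, 30, 0, 0, 0, 0, 0, 0, 38, 0, 0, 0, 0, 0, 0, 46, 0, 0, 0, 0, 0, 0, 54, 0, 0, 0, 0, 0, 0, 60, -1, 0, 0, 0, 0, 0, 60, -1, 0, 0, 0, 0]}}

```text
clock: 14.98
eef_pos: [529.9, -21.2, 308.4]
tcp_rot: [-1.036, 1.56, -2.94]
contact_force: [0.3, 0.4, -2.6]
opening: 0.138
```

```bash
python3 - <<'E'
from h import *
g=grab_frame("scene"); save("k",g,(240,90,330,200),5.3)
E
python3 to.py "[561,-31.5,309]"; python3 yaw.py
```

```text
[529.6 -21.1 308.4] t 15.025 open 0.13123897424205513 F [-0.6 -1.1 -2.3]  y [ 0.9 -0.3 -0. ]  q [-0.   0.1  1.7 -0.   1.3  0.3]
[561.  -31.5 309. ] -> [-1.  33.1 -0.4]
y yaw -19.1 tilt [-1.    -0.009  0.005]
```

View pics/k.png

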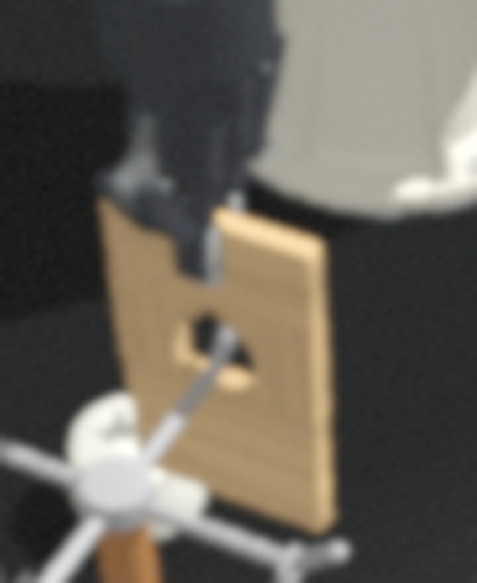

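Call:
{"api": "drive_tool", "payload": {"rows": [0, 8, -1, 0, 0, 0, 0, 0, 16, -2, 0, 0, 0, 0, 0, 24, -2, 0, 0, 0, 0, 0, 31, -2, 0, 0, 0, 0, 0, 31, -2, 0, 0, 0, 0]}}

```text
clock: 15.65
eef_pos: [560.0, -29.6, 307.9]
tcp_rot: [-1.047, 1.56, -2.95]
contact_force: [0.7, 0.8, -3.0]
opening: 0.133
```

```bash
python3 - <<'E'
from h import *
g=grab_frame("scene"); save("l",g,(230,90,330,200),5.3)
g=grab_frame("top"); save("lt",g,(290,120,450,260),3.5)
E
python3 to.py "[559,-29,277]"; python3 yaw.py
```

```text
[559.4 -29.4 307.9] t 15.75 open 0.1302766729486526 F [-0.5  0.6 -3.5]  y [ 0.9 -0.3 -0. ]  q [-0.1  0.2  1.7 -0.   1.3  0.3]
[559. -29. 277.] -> [30.9 -0.2 -0.4]
y yaw -19.1 tilt [-1.    -0.01   0.006]
```

View pics/l.png

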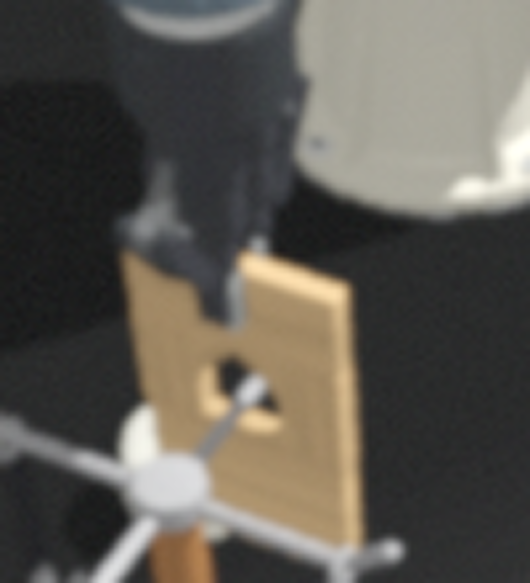

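View pics/lt.png

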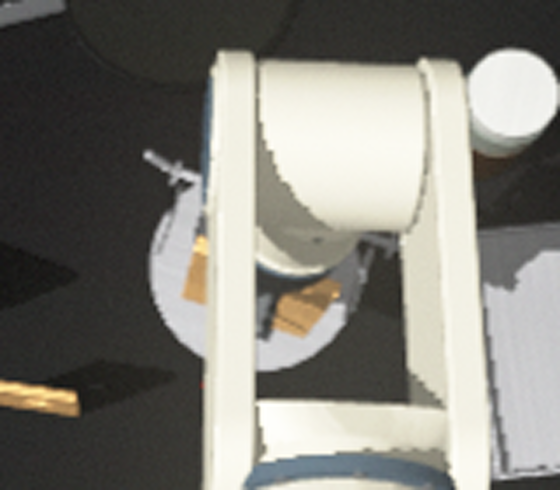

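Call:
{"api": "drive_tool", "payload": {"rows": [6, 0, 0, 0, 0, 0, 0, 12, 0, 0, 0, 0, 0, 0, 18, 0, 0, 0, 0, 0, 0, 24, 0, 0, 0, 0, 0, 0, 27, 0, 0, 0, 0, 0, 0, 27, 0, 0, 0, 0, 0, 0]}}

```text
clock: 16.5
eef_pos: [559.0, -29.4, 280.7]
tcp_rot: [-1.066, 1.559, -2.97]
contact_force: [1.4, 0.3, -2.5]
opening: 0.135
```

```bash
python3 - <<'E'
from h import *
g=grab_frame("scene"); save("n",g,(230,90,330,200),5.3)
E
python3 to.py "[559,-29,277]"; python3 yaw.py
```

```text
[559.1 -29.5 280.9] t 16.55 open 0.13234802006066898 F [-0.6  0.5 -2.1]  y [ 0.9 -0.3 -0. ]  q [-0.1  0.2  1.7 -0.   1.2  0.3]
[559. -29. 277.] -> [ 3.9 -0.2 -0.4]
y yaw -19.1 tilt [-1.    -0.01   0.006]
```

View pics/n.png

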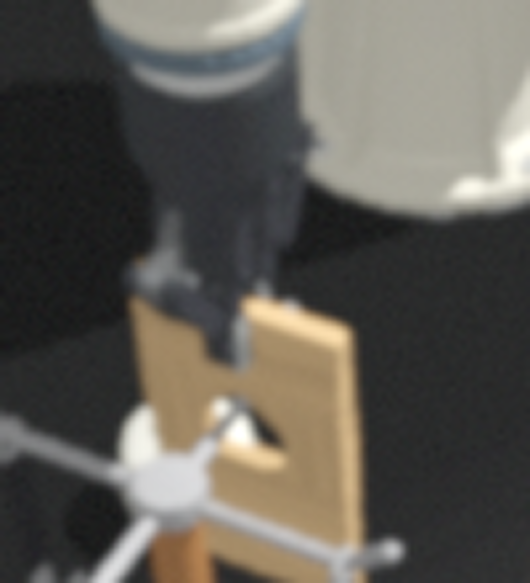

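Call:
{"api": "drive_tool", "payload": {"rows": [1, 0, 0, 0, 0, 0, 0, 2, 0, 0, 0, 0, 0, 0, 3, 0, 0, 0, 0, 0, 0, 3, 0, 0, 0, 0, 0, 0]}}

```text
clock: 17.05
eef_pos: [559.1, -29.4, 277.8]
tcp_rot: [-1.063, 1.559, -2.966]
contact_force: [-0.2, 0.6, -2.8]
opening: 0.136
```

```bash
python3 to.py; python3 yaw.py
```

```text
[559.1 -29.4 277.8] t 17.05 open 0.13596696662719984 F [-0.2  0.6 -2.8]  y [ 0.9 -0.3 -0. ]  q [-0.1  0.2  1.7 -0.   1.2  0.3]
y yaw -19.1 tilt [-1.    -0.01   0.006]
```

Call:
{"api": "drive_tool", "payload": {"rows": [1, 0, 0, 0, 0, 0, 0, 2, 0, 0, 0, 0, 0, 0, 2, 0, 0, 0, 0, 0, 0]}}

```text
clock: 17.42
eef_pos: [559.3, -29.7, 276.6]
tcp_rot: [-1.01, 1.56, -2.913]
contact_force: [-1.6, -0.7, 4.7]
opening: 0.127
```

```bash
python3 to.py
```

```text
[559.3 -29.7 276.6] t 17.425 open 0.1269930107883642 F [-1.6 -0.7  4.7]  y [ 0.9 -0.3 -0. ]  q [-0.1  0.2  1.7 -0.   1.2  0.3]
```

Contact came at the predicted height (Fz changed sign at TCP z 276.6). I'll open a little and check before rising.

Call:
{"api": "drive_tool", "payload": {"rows": [0, 0, 0, 0, 0, 0, 18, 0, 0, 0, 0, 0, 0, 24, 0, 0, 0, 0, 0, 0, 32, 0, 0, 0, 0, 0, 0, 32, 0, 0, 0, 0, 0, 0, 32]}}

```text
clock: 18.05
eef_pos: [559.3, -29.6, 276.5]
tcp_rot: [-1.017, 1.56, -2.921]
contact_force: [0.3, -0.3, 0.3]
opening: 0.321
```

```bash
python3 - <<'E'
from h import *
g=grab_frame("scene"); save("o",g,(230,90,330,200),5.3)
E
python3 to.py
```

```text
[559.3 -29.6 276.6] t 18.1 open 0.3180467927980788 F [-0.6  0.5 -0.1]  y [ 0.9 -0.3 -0. ]  q [-0.1  0.2  1.7 -0.   1.2  0.3]
```

View pics/o.png

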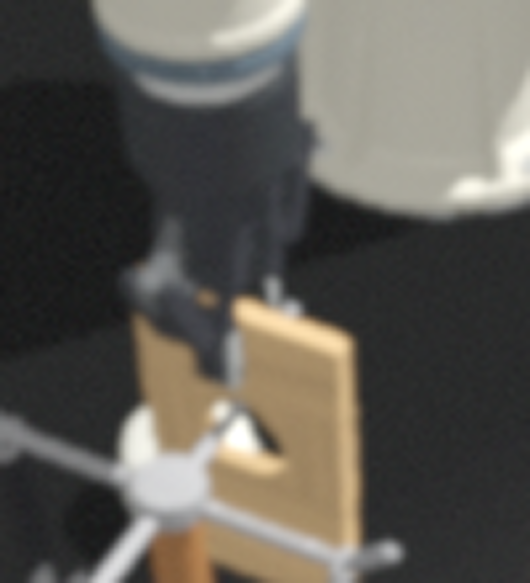

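The board hangs on the rod at the hole's peak, and the force is zero. Now I'll rise straight up and back away.

Call:
{"api": "drive_tool", "payload": {"rows": [-8, 0, 0, 0, 0, 0, 32, -16, 0, 0, 0, 0, 0, 32, -26, 0, 0, 0, 0, 0, 32, -40, 0, 0, 0, 0, 0, 32, -60, 0, 0, 0, 0, 0, 32, -90, 0, 0, 0, 0, 0, 32, -120, -40, 0, 0, 0, 0, 32, -120, -90, 0, 0, 0, 0, 32, -120, -140, 0, 0, 0, 0, 32, -120, -190, 0, 0, 0, 0, 32]}}

```text
clock: 19.35
eef_pos: [379.5, 33.1, 399.1]
tcp_rot: [-1.02, 1.561, -2.924]
contact_force: [-0.4, 0.8, 0.7]
opening: 0.321
```

Call:
{"api": "drive_tool", "payload": {"rows": [0, -20, 40, 0, 0, 0, 32, 0, -30, 90, 0, 0, 0, 32, 0, -30, 140, 0, 0, 0, 32, 0, -30, 180, 0, 0, 0, 32, 0, -30, 180, 0, 0, 0, 32, 0, -30, 180, 0, 0, 0, 32, 0, -30, 180, 0, 0, 0, 32]}}

```text
clock: 20.23
eef_pos: [292.6, -126.4, 400.4]
tcp_rot: [-1.037, 1.562, -2.939]
contact_force: [-0.6, 0.6, 0.7]
opening: 0.319
```

```bash
python3 - <<'E'
from h import *
f=grab_frame("top"); cv2.imwrite("pics/pt.png",cv2.resize(f[100:300,190:510,::-1],None,fx=2.4,fy=2.4,interpolation=2))
g=grab_frame("scene"); save("p",g,(190,80,450,280),3)
E
python3 to.py
```

```text
[ 292.6 -126.4  400.3] t 20.325 open 0.32117419474738773 F [-0.3 -0.3 -0.5]  y [ 0.9 -0.3 -0. ]  q [-0.4 -0.3  1.9 -0.   1.5 -0.1]
```

View pics/pt.png

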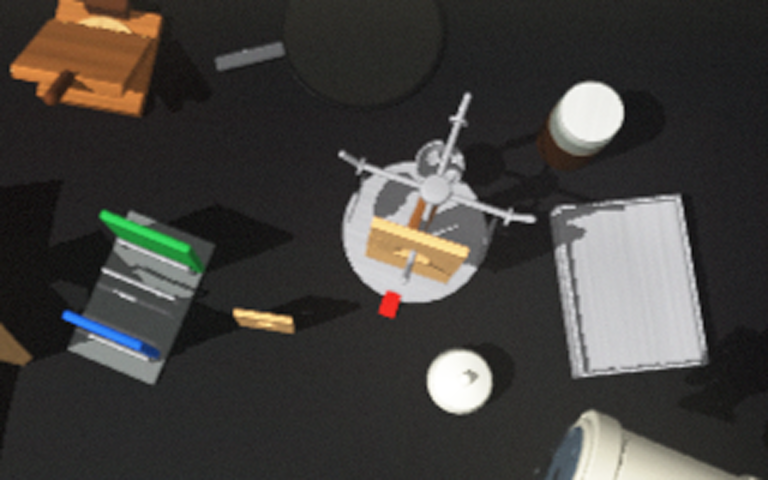

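View pics/p.png

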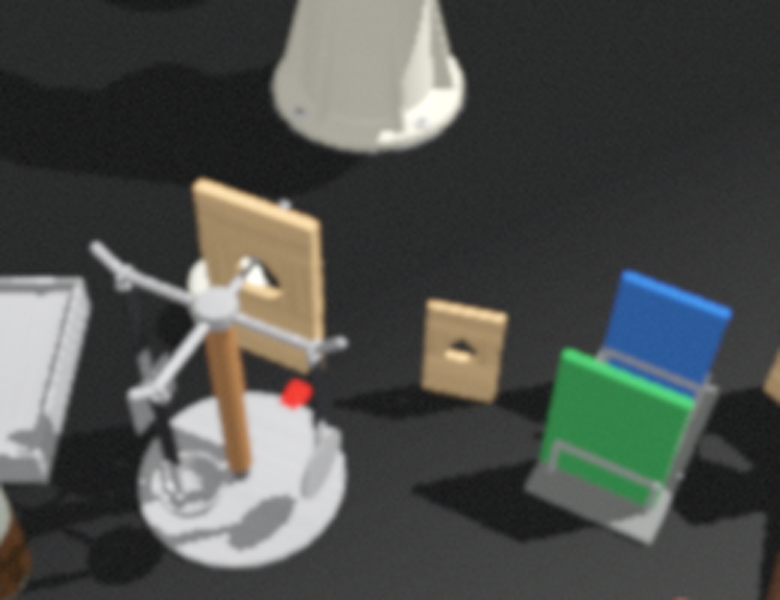

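The board hangs upright on the hook (top crop: tip at ≈405,278, red tab at 389,304). I'll measure the hook, and check for swing and bystander shift.

Run:
```python
from h import *
P=onz("top",405/2.4+190-.3,278/2.4+100-.3,270); print("tip",P,"tab point ~",(625-115*.94,-54+115*.342))
f=grab_frame("top"); g=cv2.imread("pics/pt.png"); h=cv2.resize(f[100:300,190:510,::-1],None,fx=2.4,fy=2.4,interpolation=2)
d=cv2.absdiff(g,h); print("motion",d[100:300,330:520].mean(),d.mean())
a=cv2.imread("pics/top0.png")
for nm,lo,hi in (("green",(45,120,60),(80,255,255)),("blue",(100,150,60),(125,255,255))):
  o=[]
  for im in (a,f[:,:,::-1]):
    m=cv2.inRange(cv2.cvtColor(np.ascontiguousarray(im),cv2.COLOR_BGR2HSV),lo,hi)[180:260,200:290]; v,u=np.nonzero(m); o.append((u.mean().round(1),v.mean().round(1),len(u)))
  print(nm,o)
d=cv2.absdiff(a,np.ascontiguousarray(f[:,:,::-1])).max(2)
print("bowl/jar/tray diff",d[245:272,368:396].mean(),d[135:165,420:450].mean(),d[182:255,420:485].mean())
```

```text
tip [519.58925337 -15.85630265 270.        ] tab point ~ (516.9, -14.669999999999995)
motion 1.5538070175438596 1.695703125
green [(np.float64(52.5), np.float64(19.3), 355), (np.float64(52.7), np.float64(19.4), 361)]
blue [(np.float64(34.4), np.float64(58.1), 191), (np.float64(34.4), np.float64(58.1), 189)]
bowl/jar/tray diff 2.1521164021164023 1.8611111111111112 6.4185458377239195
```

```bash
python3 -c "
from rig import sign_off; print(sign_off())"
```

```text
the job is handed in; nothing more can be done
None
```

The wooden board is hanging on the empty hook over the red tab, and the job is handed in. It took about 20 s of the 64 s allowed. The interface reports no verdict, so this rests on my own checks.

**What I did:** I turned the carousel about 170° clockwise with the closed fingertips, then backed off while the board was still in the rack. I then lifted the 110 mm board out, slid its hole over the hook, lowered it until it touched the rod and let go. Touch came at the predicted height (tool tip at 276.6 mm). The arm then moved clear.

**Last checks:**
- **Hook:** its tip measured about 3 mm from the red tab seen from above.
- **Board:** it looks upright with the arm through its hole, and two successive pictures showed only noise.
- **Robot:** the contact force is about zero.
- **Bystanders:** green and blue moved less than 0.3 px. The sugar bowl and jar pictures are unchanged. The trays differed slightly more; I put that down to shadows and did not measure their position.

**Disagreements:**
- **Hook angle:** the two cameras disagreed by about 3 mm on the hook's sideways position.
- **Tip radius:** the top view gave 108–110 mm instead of the stated 114 mm.
- **Board corners:** the two views put the top corners about 8 mm too high, with a 6 mm gap between the rays. I used the known 200 mm height instead, and that gave the right 110 mm width.

All of these were within the tolerances.

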